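# Show the underside of a circuit board to the inspection camera

### The arm

A 6-joint arm with a two-finger parallel gripper is mounted at the origin on the work surface. World frame = base frame: x ahead of the robot, y to its left, z up, the work surface at z = 0. Lengths are in m, angles in rad, forces in N, time in s.
With the tool pointing down it reaches from about 0.375 to 0.925 m from the base axis. Payload 5.7 kg.
Tool frame: the origin (TCP) lies midway between the tips of the shut fingers; the grasp point (between the pads) lies 19 mm behind it (bot.hold_point_z is the distance from the TCP to the grasp point, in m); y points along the fingers, x is the direction in which the jaws open and shut, and the axes are right-handed (so a half turn about y gives the same grasp; the last joint's range is limited). The gripper opens to 88 mm and grips with 3 to 60 N. Pads are 20 mm wide; open, the fingers measure 115 mm over their backs; the gripper's body (75 mm by 178 mm) begins 61 mm behind the grasp point.
Start: joints at [-1.438, 0.359, 1.51, -0, 1.272, -0.115], TCP at [0.147, -0.582, 0.223] pointing down, gripper open.
Joint ranges: [-2.97, 2.97], [-1.01, 2.36], [0.21, 2.38], [-0.96, 4.11], [0.2, 2.71], [-2.98, 2.98]. Speed limits (rad/s): [2.39, 2.39, 3.14, 3.14, 3.14, 3.14].

### API

Orientations are given as a unit quaternion [x, y, z, w].
In Python, from station import bot, imaging, finder gives the robot as it stands. The module is installed in compiled form; this text tells all that it offers.
- The arm moves only by the shell command python3 -m crank 'ROWS' [FORCE]. ROWS is JSON, a list of rows, each a list of 5 numbers: the shift along the tool's x, y, z in mm, then the turn about the tool's y in degrees, then the closure in counts, from 0 (fully open) to 255 (shut). In form: [[x, y, z, twist, fingers], ...]. A call has 1 to 10 rows; each row shifts and turns the commanded pose from where the row before left it, along the tool's axes as they then stand; what a row does not reach is not made up. A row lasts 1/10 s, in which the tool goes at most 50 mm and 8.59 degrees, less where a joint would pass 70% of its speed; a pose out of reach is approached as far as the arm can. A call with a gripper value outside its range is refused whole. The fingers move at their own pace and stop on an object; FORCE is the grip in N (left out, the last holds). Time passes only in rows, so rows that do not move let the fingers close. It gives the time, the measured TCP pose, the force and the opening at its end, in the units of the state.
- bot.state(): the state, without advancing time (a new reading comes with each control period).
- imaging.snapshot(name): name is "side" or "top" or "wrist"; returns a dict with "frame" (420x560x3 uint8, red, green, blue), "fx", "fy", "cx", "cy" (pixels), "k1" (the pictures are not rectified: a ray, as slopes to the right and down, at radius r is drawn at 1 + k1 r^2 times it, then the intrinsics apply), "T" (4x4, takes a point from camera to world coordinates). Camera axes: x right, y up, looking along -z (the intrinsics and any distortion apply to the point x, -y, -z); pixel columns grow to the right and rows downward; lengths in m; the calibration is good to about 2 mm. A picture is of the moment at which its call begins. There is no depth.
- bot.finish_job(): hands the job in, once; it reports no verdict.
Trained networks look in the newest picture that a camera, given by its name, has taken for a name from the list of things; names that differ only in an ending like _2 or _b are one class to them, and where a whole thing is asked for, a point or a joint stands for the part that bears it (a point fixed in the world has none). Each returns a list of dicts, best first, with "score" (0 to 1); they miss things now and then, are a little off and sometimes report something else, mostly with a low value. They report only what shows in the picture. A call takes as long as a camera call. They do not tell look-alikes from the thing itself.
- finder.regions_of(camera, label): "mask" (420x560 bool, what is visible of it) and "uv" ([column, row] in pixels, amid what is visible of it).
- finder.spot_point(camera, label): "uv" ([column, row] in pixels: a listed point, or the origin of a listed thing).
The state is a dict: "time_s": time; "qpos": joint angles; "joint_velocities": joint speeds; "joint_torque": joint torques, N m; "tool_pos": TCP position; "ee_rot": TCP orientation; "ft_force": force on the tool from outside, world axes, zero at the start; "ft_torque": the same for the moment, N m; "finger_gap": opening from 0.0 (shut) to 1.0 (fully open).
Only numpy, scipy, OpenCV 4.12 (cv2) and the standard library are available. Lean on these libraries where they do the work, as an engineer would, in place of code of your own. Each camera call takes 0.05 s, during which the arm holds its last target. There are 200 camera calls.

### The job

Press the start button on the inspection camera fully down and let it come back up; then lift the circuit board with the finned metal heatsink out of its cradle and hold it level over the camera's window, its middle over the middle of the window, its long sides parallel to the camera's long sides and its underside about 10 cm above the glass. Keep the board level on the way, do not let it touch the camera, and leave everything else on the bench where it is. Do not put the board down: finish while still holding it there, steady.

Things in the scene. Friction and masses are not known exactly. Their poses are not given: they have to be found in the camera images.
- scanner: inspection camera that looks straight up: a low grey metal box fixed to the bench, 200 mm long (its x), 130 mm wide (its y), 50 mm high, with a black-framed glass window (114 x 84 mm) and lens towards its +x end and the start button towards its -x end. Origin: centre of its underside on the bench; z up. Its yaw and place vary
- scanner_window (a point): middle of the camera's glass window, at the top face, 50 mm above the bench; axes as the camera's (x along its long side, z up)
- start_button_top (a point): centre of the top of the start button's round grey cap (26 mm across), which sits in a black housing (42 mm across, 12 mm high) on the camera's top near its -x end, 100 mm from the window's middle; 72 mm above the bench when up, 66 mm when fully down; the housing stands 62 mm above the bench. Pressed straight down
- start_button (a joint): how far the button is pressed: 0 up, 0.006 m fully down; a spring pushes it back, about 5 N when fully down
- driver_board: board to lift: green plate 100 (x) by 80 (y) by 3 mm, 0.15-0.31 kg. Finned aluminium heatsink block 40 (x) by 26 (y) mm, top 37 mm above the underside, centred at x = +10 mm; nothing tall beside its long sides. Two black capacitors 21 mm high at x = -34, y = -18 and 18; terminal block 13 mm high at x = 43. Origin: middle of the underside; z up. It lies in one of two equal cradles
- board_middle (a point): middle of the driver board's underside (the board's origin, same axes)
- heatsink_grip (a point): on the heatsink's axis, 27 mm above the board's underside, 10 mm below the heatsink's top: pinch the heatsink here across its 26 mm width (the board's y) from above
- cradle_a: fixed black cradle in which the driver board lies, base 118 x 98 mm; four posts carry the board's underside 30 mm above the bench, and corner fences 2 mm off the board's edges rise 2 mm over its top face. Origin: centre of the base on the bench
- cradle_b: equal cradle in which the other board lies
- capacitor_board: bystander, leave alone: the other green board, same plate of 100 x 80 mm, with three tall round black capacitors (29 mm above its underside) and no heatsink. Origin: middle of the underside
- solder_spool: bystander: spool of solder wire, 60 mm across, 42 mm high, standing; origin at its foot
- multimeter: bystander: black hand multimeter lying flat, 150 x 75 x 38 mm; origin under its centre
- tip_tin: bystander: open steel tin, 70 mm across, 40 mm high; origin at its foot
- screwdriver: bystander: screwdriver with black handle lying on the bench between the camera and the cradles, along its x; about 25 mm thick
- small_board: bystander: small green board 60 x 40 mm lying flat, 11 mm high; origin under its centre
Mind the look-alikes: they are no part of the job. What is shaped like the scanner but brown is not meant.

How it is judged:
By the outcome, as a careful person would: the job done as asked, in the order asked, and still so for the second after the job is handed in, while the arm keeps its last pose, push and grip.
It also fails if it takes over 54 s, if anything falls off the work surface, if the arm or the gripper's body presses on something with over 40 N, if the wrist force passes 120 N, or if a joint passes its speed limit or range.

## Working session

There is one attempt and no reset: what is moved stays moved. The work goes in short steps, Python scripts to look and compute and a shell command to move; the robot and the scene stay as the last step left them, time stands still between calls to the robot, and variables do not carry over. Pictures are saved under pics/ and viewed, about 8 in all and at most 12, crops included, and the job is handed in when it is done.

```bash
mkdir -p pics
cat > h.py <<'E'
import numpy as np, cv2
from station import bot, imaging, finder
from scipy.spatial.transform import Rotation as R
def ray(s,uv):
    d=cv2.undistortPoints(np.array([[uv]],float),np.array([[s['fx'],0,s['cx']],[0,s['fy'],s['cy']],[0,0,1]]),np.array([s['k1'],0,0,0.]))[0,0]
    T=np.array(s['T']); return T[:3,3],T[:3,:3]@np.array([d[0],-d[1],-1])
def at(s,uv,z):
    o,d=ray(s,uv); return o+d*(z-o[2])/d[2]
def proj(s,p):
    T=np.array(s['T']); c=T[:3,:3].T@(np.array(p)-T[:3,3]); x=np.array([c[0],-c[1]])/-c[2]
    x=x*(1+s['k1']*x@x); return x*[s['fx'],s['fy']]+[s['cx'],s['cy']]
E
python3 - <<'E'
from h import *
print(bot.state()['ee_rot'],bot.state()['finger_gap'],bot.state()['time_s'])
for c in ['top','side']:
    s=imaging.snapshot(c); cv2.imwrite(f'pics/{c}1.png',s['frame'][:,:,::-1]); print(c,np.round(s['T'],3).tolist(),s['fx'],s['k1'])
    for n,z in [('scanner_window',.05),('start_button_top',.072),('board_middle',.03),('heatsink_grip',.057)]:
        for r in finder.spot_point(c,n)[:3]: print(n,np.round(r['uv'],1),round(r['score'],2),np.round(at(s,r['uv'],z),4))
E
```

```text
[-0.55748067  0.43486885 -0.4339135   0.55841155] 0.9957279376101956 0.0
top [[0.013, 0.989, -0.15, 0.254], [-1.0, 0.012, -0.004, 0.072], [-0.003, 0.151, 0.989, 1.591], [0.0, 0.0, 0.0, 1.0]] 498.3029281742783 -0.03189132641306607
scanner_window [146.5 249.8] 0.9 [0.3517 0.4901 0.05  ]
scanner_window [207.1 173.9] 0.87 [0.5941 0.3103 0.05  ]
scanner_window [237.5 268.7] 0.83 [0.2975 0.2064 0.05  ]
start_button_top [225.4 300.3] 0.49 [0.2021 0.2385 0.072 ]
start_button_top [125.9 277.2] 0.48 [0.2664 0.5427 0.072 ]
start_button_top [196.3 203.3] 0.38 [0.496  0.3371 0.072 ]
heatsink_grip [329.1 211.2] 0.8 [ 0.4786 -0.0746  0.057 ]
side [[-0.789, 0.342, -0.51, -0.184], [-0.614, -0.462, 0.64, 0.904], [-0.017, 0.818, 0.575, 0.837], [0.0, 0.0, 0.0, 1.0]] 474.0448144332514 0.0059437768303849114
scanner_window [184.3 247.4] 0.97 [0.5728 0.3206 0.05  ]
scanner_window [306.9 146.8] 0.6 [ 0.6238 -0.306   0.05  ]
scanner_window [299.  267.5] 0.57 [0.2952 0.2061 0.05  ]
start_button_top [201.9 257.1] 0.6 [0.4908 0.3364 0.072 ]
start_button_top [323.4 286.1] 0.59 [0.2033 0.2423 0.072 ]
board_middle [203.1 258.1] 0.67 [0.5227 0.3061 0.03  ]
board_middle [309.4 194.3] 0.64 [ 0.4683 -0.0938  0.03  ]
board_middle [345.  163.5] 0.28 [ 0.476  -0.3156  0.03  ]
heatsink_grip [304.9 188.1] 0.9 [ 0.4759 -0.0797  0.057 ]
heatsink_grip [306.3 147.2] 0.69 [ 0.6167 -0.2917  0.057 ]
```

View pics/top1.png

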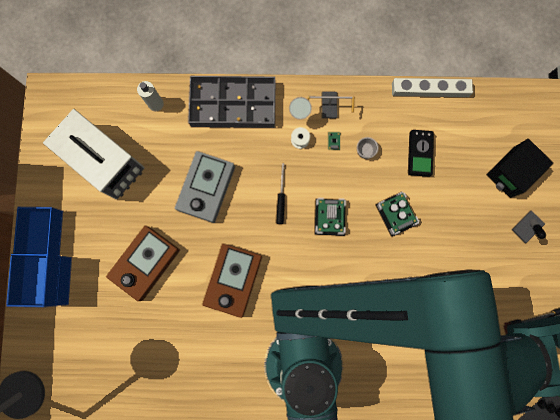

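View pics/side1.png

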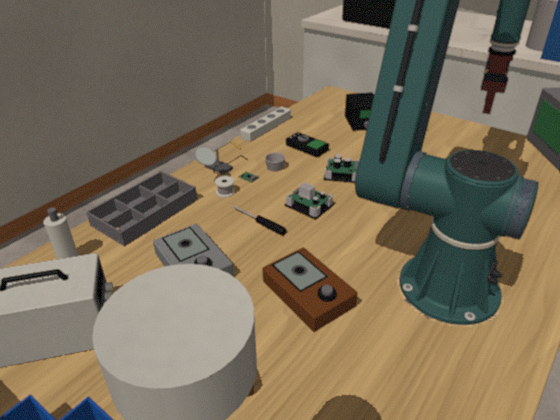

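Top view: the scanner-shaped things are grey (207,187), brown (145,262) and brown (236,280); the grey one fits. The boards are (331,216), with a silver block, and (398,213), with round capacitors; the first has the heatsink. I'll confirm with a crop.

Run:
```python
from h import *
s=imaging.snapshot('top'); f=s['frame'][:,:,::-1]
cr=f[140:245,165:365]; cv2.imwrite('pics/crop1.png',cv2.resize(cr,None,fx=4,fy=4,interpolation=cv2.INTER_CUBIC))
for n,z in [('scanner',.05),('driver_board',.033),('start_button_top',.072),('cradle_a',.03)]:
    for r in finder.regions_of('top',n)[:4]:
        m=r['mask'].astype(np.uint8); c=max(cv2.findContours(m,0,1)[0],key=cv2.contourArea).reshape(-1,2)
        w=np.array([at(s,p,z)[:2]*1000 for p in c],np.float32)
        print(n,np.round(r['uv']),round(r['score'],2),cv2.minAreaRect(w), m.sum())
```

```text
scanner [142. 264.] 0.89 ((311.0902099609375, 497.11968994140625), (141.34140014648438, 204.29049682617188), 55.133792877197266) 2888
scanner [231. 278.] 0.89 ((263.74432373046875, 223.9108123779297), (132.41551208496094, 200.35125732421875), 73.46072387695312) 2805
scanner [205. 188.] 0.81 ((554.1361694335938, 317.162109375), (138.24807739257812, 203.84100341796875), 71.88230895996094) 2668
scanner [385. 219.] 0.58 ((477.5684509277344, -286.1839904785156), (118.20591735839844, 100.87223815917969), 28.034284591674805) 298
driver_board [330. 214.] 0.73 ((468.8584899902344, -81.26620483398438), (98.76702117919922, 78.77802276611328), 0.08314812183380127) 767
start_button_top [127. 280.] 0.44 ((258.0748596191406, 540.4041137695312), (18.02105140686035, 21.599546432495117), 0.9044581055641174) 47
cradle_a [318. 234.] 0.56 ((437.2117919921875, -54.492347717285156), (125.01676177978516, 65.16448211669922), 42.98947525024414) 111
cradle_a [384. 222.] 0.56 ((479.30108642578125, -288.6005554199219), (115.329345703125, 96.70977020263672), 26.876914978027344) 246
```

View pics/crop1.png

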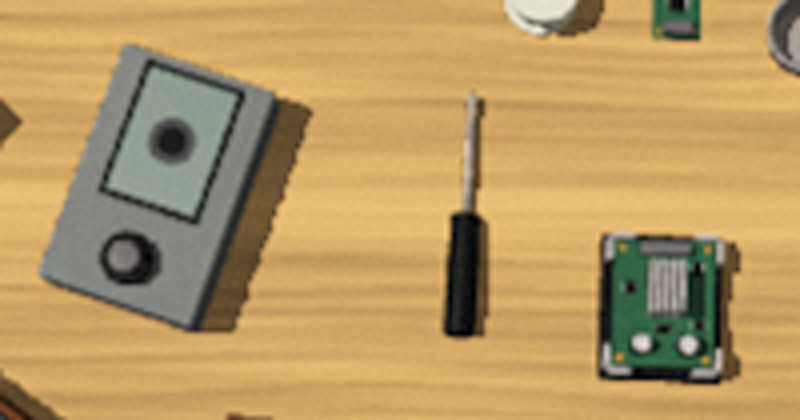

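The crop confirms it: the grey camera has its window at px (208,175) and button at (197,204). The heatsink board at (331,216) has its terminal block towards +x and its two capacitors towards -x.

Run:
```python
from h import *
s=imaging.snapshot('top'); 
P=lambda c,z: at(s,[(c[0]+.5)/4-.5+165,(c[1]+.5)/4-.5+140],z)
W=np.array([P(c,.05) for c in [(150,60),(242,93),(197,221),(103,189)]])
print('win',W.mean(0),np.degrees([np.arctan2(*(a-b)[1::-1]) for a,b in [(W[0],W[3]),(W[1],W[2])]]),[np.linalg.norm(W[i]-W[i-1]) for i in range(4)])
b=P((130,258),.072);print('btn',b); d=W.mean(0)-b;print(np.hypot(d[0],d[1]),np.degrees(np.arctan2(d[1],d[0])))
print('hs top',P((667,286),.067)); print('cradle',np.mean([P(c,.03) for c in [(601,233),(725,237),(724,380),(600,378)]],0))
st=bot.state(); print(np.round(R.from_quat(st['ee_rot']).as_matrix(),3),st['tool_pos'])
w=imaging.snapshot('wrist'); M=R.from_quat(st['ee_rot']).as_matrix()
print('wrist cam in tool',np.round(M.T@(np.array(w['T'])[:3,3]-st['tool_pos']),3),np.round(M.T@np.array(w['T'])[:3,:3],3).tolist(),w['fx'])
```

```text
win [0.59149253 0.30773763 0.05      ] [-17.57146604 -17.33319495] [np.float64(0.11011994442850068), np.float64(0.0786082787451113), np.float64(0.10850278583212926), np.float64(0.0790243263400485)]
btn [0.49343814 0.33442443 0.072     ]
0.1016211050055744 -15.225035793434309
hs top [ 0.47747776 -0.08072581  0.067     ]
cradle [ 0.46641326 -0.08083794  0.03      ]
[[ 0.245 -0.     0.969]
 [-0.969  0.     0.245]
 [-0.    -1.    -0.   ]] [ 0.14713687 -0.58162987  0.22265963]
wrist cam in tool [ 0.    -0.162  0.066] [[1.0, 0.0, 0.001], [0.001, 0.24, -0.971], [-0.001, 0.971, 0.24]] 336.6564218187465
```

```bash
python3 -m crank '[[0,0,0,7.1,0],[0,0,0,7.1,0],[-20,0,13,0,0],[-38,0,25,0,0],[-38,0,25,0,0],[-38,0,25,0,0],[-38,0,25,0,0],[-38,0,25,0,0],[-38,0,25,0,0],[-38,0,25,0,0]]'
python3 -m crank '[[-38,0,25,0,0],[-38,0,25,0,0],[-38,0,25,0,0],[-38,0,25,0,0],[-38,0,25,0,0],[-25,0,18,0,0],[0,0,0,0,0],[0,0,0,0,0],[0,0,0,0,0]]'
python3 - <<'E'
from h import *
st=bot.state(); print(st['tool_pos'],np.round(R.from_quat(st['ee_rot']).as_matrix(),3).tolist(),st['ft_force'])
w=imaging.snapshot('wrist'); np.save('w1.npy',w,allow_pickle=True)
for n,z in [('heatsink_grip',.057),('board_middle',.03)]:
    for r in finder.spot_point('wrist',n)[:3]: print(n,np.round(r['uv'],1),round(r['score'],2),np.round(at(w,r['uv'],z),4))
for r in finder.regions_of('wrist','driver_board')[:2]:
    m=r['mask'].astype(np.uint8); c=max(cv2.findContours(m,0,1)[0],key=cv2.contourArea).reshape(-1,2)
    print(r['score'],cv2.minAreaRect(np.array([at(w,p,.033)[:2]*1000 for p in c],np.float32)))
cv2.imwrite('pics/w1.png',w['frame'][:,:,::-1])
E
```

```text
time_s: 1.85
tool_pos: [0.3359, -0.2942, 0.2229]
ee_rot: [0.5, -0.5, 0.5, -0.5]
ft_force: [0.9, -0.2, -0.6]
finger_gap: 1.001
time_s: 2.75
tool_pos: [0.4775, -0.0813, 0.2226]
ee_rot: [-0.5, 0.5, -0.5, 0.5]
ft_force: [-0.0, -1.0, -0.1]
finger_gap: 1.001
[ 0.47753847 -0.08130306  0.22259548] [[-0.001, -0.001, 1.0], [-1.0, -0.0, -0.001], [0.0, -1.0, -0.001]] [-0.04314397 -0.97113475 -0.11168309]
heatsink_grip [281.2 198.4] 0.56 [ 0.4787 -0.0824  0.057 ]
board_middle [280.3 202.7] 0.8 [ 0.4686 -0.0815  0.03  ]
0.62 ((466.4349060058594, -81.47703552246094), (79.91041564941406, 100.20830535888672), 88.57801818847656)
```

View pics/w1.png

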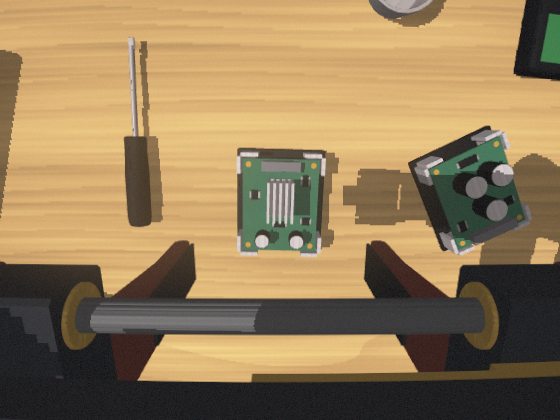

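The wrist picture shows the board at (281,201), yaw about -1°, heatsink at (281,202), and the capacitor board away at (470,190). Next I go over the button with the fingers shut.

```bash
python3 -m crank '[[-25,0,0,0,255],[-45,0,0,0,255],[-45,0,0,0,255],[-45,0,2,0,255],[-45,0,2,0,255],[-45,0,2,0,255],[-45,0,2,0,255],[-45,0,2,0,255],[-45,0,2,0,255],[-31,0,4,0,255]]' 20
python3 -m crank '[[0,0,0,8.5,255],[0,0,0,8.5,255],[0,0,0,0,255],[0,0,0,0,255],[0,0,0,0,255]]'
python3 - <<'E'
from h import *
st=bot.state(); M=R.from_quat(st['ee_rot']).as_matrix(); print(st['tool_pos'],np.round(M,3).tolist())
w=imaging.snapshot('wrist'); B=[]
for n,z in [('start_button_top',.072),('scanner_window',.05)]:
    for r in finder.spot_point('wrist',n)[:2]: print(n,np.round(r['uv'],1),round(r['score'],2),np.round(at(w,r['uv'],z),4))
for r in finder.regions_of('wrist','scanner')[:1]:
    m=r['mask'].astype(np.uint8); c=max(cv2.findContours(m,0,1)[0],key=cv2.contourArea).reshape(-1,2)
    print(r['score'],cv2.minAreaRect(np.array([at(w,p,.05)[:2]*1000 for p in c],np.float32)))
cv2.imwrite('pics/w2.png',w['frame'][:,:,::-1])
E
```

```text
time_s: 3.95
tool_pos: [0.4941, 0.3375, 0.2227]
ee_rot: [-0.5, 0.5, -0.5, 0.5]
ft_force: [0.7, 0.7, 0.5]
finger_gap: 0.128
time_s: 4.45
tool_pos: [0.4944, 0.3348, 0.2228]
ee_rot: [-0.421, 0.568, -0.568, 0.421]
ft_force: [-0.2, -1.5, 0.2]
finger_gap: 0.005
[0.49435649 0.33478018 0.22277312] [[-0.29, 0.0, 0.957], [-0.957, 0.0, -0.29], [-0.0, -1.0, -0.0]]
start_button_top [275.7 203.8] 0.9 [0.4945 0.3395 0.072 ]
scanner_window [277.1  97.2] 0.93 [0.5885 0.3096 0.05  ]
scanner_window [431.  331.2] 0.59 [0.2969 0.2155 0.05  ]
0.91 ((257.3186340332031, 204.60317993164062), (85.135498046875, 64.6304931640625), 73.22112274169922)
```

View pics/w2.png

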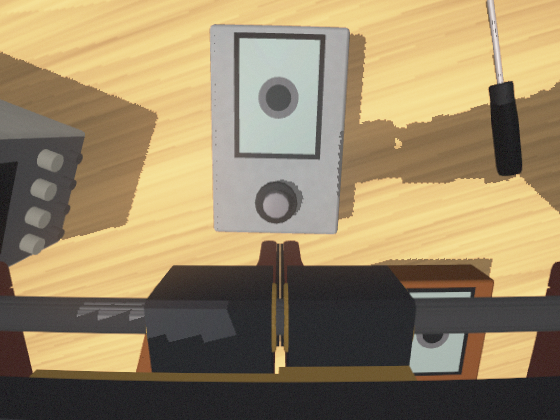

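The wrist picture shows the grey camera's window frame with corners at (235,33), (325,35), (320,159) and (235,157), and the cap at (276,205). The fingers sit just behind the cap in the view. I'll refine the yaw from the frame corners.

Run:
```python
from h import *
w=imaging.snapshot('wrist'); g=cv2.cvtColor(w['frame'],cv2.COLOR_RGB2GRAY)
m=(g<95).astype(np.uint8); m[:25]=0;m[175:]=0;m[:,:222]=0;m[:,335:]=0
c=max(cv2.findContours(m,0,1)[0],key=cv2.contourArea).reshape(-1,2)
r=cv2.minAreaRect(np.array([at(w,p,.05)[:2]*1000 for p in c],np.float32)); print(r)
hs=[at(w,p,.05) for p in [(211,26),(349,29),(336,233),(214,231)]]
print(np.mean(hs,0),[np.degrees(np.arctan2(*(a-b)[1::-1])) for a,b in [(hs[0],hs[3]),(hs[1],hs[2])]],[np.linalg.norm(hs[i]-hs[i-1])for i in range(4)])
st=bot.state(); M=R.from_quat(st['ee_rot']).as_matrix()
print('cap',at(w,(276,205),.072), 'finder->tool', M.T@(at(w,(275.7,203.8),.072)-st['tool_pos'])*1000)
```

```text
((588.0867309570312, 308.72088623046875), (83.1097183227539, 113.51960754394531), 72.00838470458984)
[0.55404863 0.32007571 0.05      ] [np.float64(-18.609652151026495), np.float64(-18.42847968568236)] [np.float64(0.19521881898551244), np.float64(0.12618273280932893), np.float64(0.19474589552083696), np.float64(0.12680297893582584)]
cap [0.49327325 0.33993771 0.072     ] finder->tool [ -4.52693416 150.82301008  -1.2049433 ]
```

```bash
python3 -m crank '[[-4,0,-2,1,255],[0,30,0,0,255],[0,40,0,0,255],[0,40,0,0,255],[0,30,0,0,255],[0,5,0,0,255],[0,0,0,0,255],[0,0,0,0,255]]'
python3 -m crank '[[0,3,0,0,255],[0,3,0,0,255],[0,2,0,0,255],[0,1.5,0,0,255],[0,0,0,0,255],[0,0,0,0,255]]'
```

```text
time_s: 5.5
tool_pos: [0.4947, 0.3406, 0.0793]
ee_rot: [0.415, -0.572, 0.572, -0.417]
ft_force: [0.2, 0.8, 1.0]
finger_gap: 0.006
time_s: 6.1
tool_pos: [0.4943, 0.3402, 0.0688]
ee_rot: [0.415, -0.572, 0.572, -0.416]
ft_force: [1.3, 1.4, 2.4]
finger_gap: 0.002
```

```bash
python3 -m crank '[[0,1.5,0,0,255],[0,1,0,0,255],[0,0,0,0,255],[0,0,0,0,255]]'
python3 -m crank '[[0,1,0,0,255],[0,0.5,0,0,255],[0,0,0,0,255],[0,0,0,0,255]]'
```

```text
time_s: 6.5
tool_pos: [0.4943, 0.3402, 0.0663]
ee_rot: [0.415, -0.572, 0.572, -0.416]
ft_force: [1.5, 2.5, 7.2]
finger_gap: 0.006
time_s: 6.9
tool_pos: [0.4943, 0.3403, 0.0661]
ee_rot: [0.415, -0.572, 0.572, -0.416]
ft_force: [-0.8, -0.6, 17.4]
finger_gap: 0.001
```

The cap bottomed out: z stopped at 66.1 mm while the force rose from 7 to 17 N. Now I release and go back to the board.

```bash
python3 -m crank '[[0,-4,0,0,255],[0,-10,0,0,255],[0,-35,0,0,255],[0,-45,0,0,255],[0,-45,0,0,255],[0,-20,0,0,0],[0,0,0,-8.5,0],[0,0,0,-8.5,0],[0,0,0,0,0]]'
python3 - <<'E'
from h import *
s=imaging.snapshot('wrist');cv2.imwrite('pics/w3.png',s['frame'][:,:,::-1])
st=bot.state(); print(st['tool_pos'],R.from_quat(st['ee_rot']).as_matrix().round(3).tolist())
for r in finder.spot_point('wrist','start_button_top')[:1]: print(r['uv'],at(s,r['uv'],.072))
E
```

```text
time_s: 7.8
tool_pos: [0.4922, 0.3391, 0.2228]
ee_rot: [-0.497, 0.504, -0.504, 0.495]
ft_force: [-0.4, -0.1, 0.3]
finger_gap: 0.326
[0.49234116 0.33912104 0.22267781] [[-0.021, -0.002, 1.0], [-1.0, -0.001, -0.021], [0.001, -1.0, -0.002]]
[278.8, 199.4] [0.49512664 0.34017159 0.072     ]
```

```bash
python3 -m crank '[[25,0,0,0,0],[45,0,0,0,0],[45,0,-2,0,0],[45,0,-2,0,0],[45,0,-2,0,0],[45,0,-2,0,0],[45,0,-2,0,0],[45,0,-2,0,0],[45,0,-2,0,0],[37,0,-3,0,0]]'
python3 -m crank '[[0,30,0,0,0],[0,40,0,0,0],[0,0,0,0,0],[0,0,0,0,0],[0,0,0,0,0]]'
python3 - <<'E'
from h import *
st=bot.state(); M=R.from_quat(st['ee_rot']).as_matrix(); print(st['tool_pos'],'yaw',np.degrees(np.arctan2(M[1,2],M[0,2])))
w=imaging.snapshot('wrist')
for n,z in [('heatsink_grip',.057),('board_middle',.03)]:
    for r in finder.spot_point('wrist',n)[:2]: print(n,np.round(r['uv'],1),round(r['score'],2),np.round(at(w,r['uv'],z),4))
for r in finder.regions_of('wrist','driver_board')[:2]:
    m=r['mask'].astype(np.uint8); c=max(cv2.findContours(m,0,1)[0],key=cv2.contourArea).reshape(-1,2)
    print(r['score'],cv2.minAreaRect(np.array([at(w,p,.033)[:2]*1000 for p in c],np.float32)))
cv2.imwrite('pics/w4.png',cv2.resize(w['frame'][60:310,160:400,::-1],None,fx=2.4,fy=2.4))
E
```

```text
time_s: 8.9
tool_pos: [0.4682, -0.084, 0.2229]
ee_rot: [-0.495, 0.506, -0.505, 0.494]
ft_force: [0.7, 1.1, -0.1]
finger_gap: 0.999
time_s: 9.4
tool_pos: [0.4701, -0.0819, 0.1546]
ee_rot: [0.495, -0.504, 0.505, -0.496]
ft_force: [0.2, -0.1, -0.1]
finger_gap: 1.002
[ 0.47008317 -0.08192526  0.15456837] yaw -1.0281051549643163
heatsink_grip [277.5 206.8] 0.67 [ 0.4783 -0.0799  0.057 ]
board_middle [278.  212.3] 0.94 [ 0.4673 -0.08    0.03  ]
0.62 ((465.9137878417969, -80.67715454101562), (79.92244720458984, 100.96446990966797), 88.4526138305664)
```

View pics/w4.png

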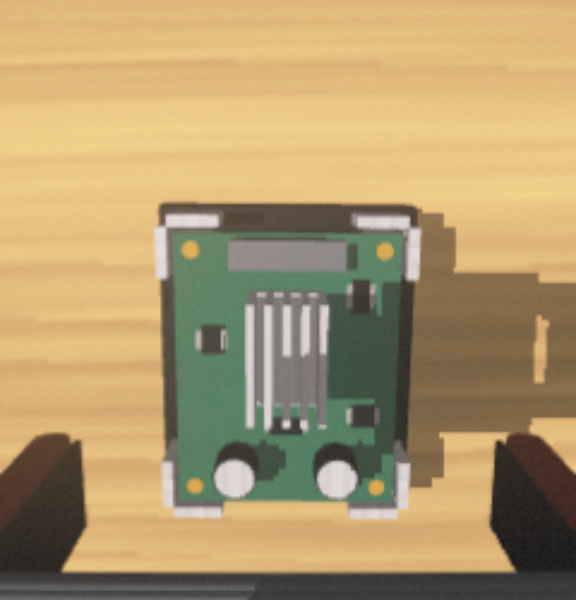

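The crop shows the heatsink centred at (287,361), i.e. px (279.6,210.4), with clear sides and aligned with the fingers. Descending with the fingers partly closed.

```bash
python3 -m crank '[[-1,0,7.5,0.4,110],[0,0,0,0,110],[0,30,0,0,110],[0,40,0,0,110],[0,30,0,0,110],[0,10,0,0,110],[0,6,0,0,110],[0,0,0,0,110],[0,0,0,0,110]]' 30
python3 -c "
from h import *
s=imaging.snapshot('side');u=proj(s,[.4775,-.081,.05]).astype(int);print(u);cv2.imwrite('pics/s2.png',cv2.resize(s['frame'][u[1]-60:u[1]+60,u[0]-75:u[0]+75,::-1],None,fx=5,fy=5))"
```

```text
time_s: 10.5
tool_pos: [0.4776, -0.0813, 0.0382]
ee_rot: [0.494, -0.505, 0.507, -0.494]
ft_force: [-0.1, -0.5, 0.1]
finger_gap: 0.573
[304 189]
```

View pics/s2.png

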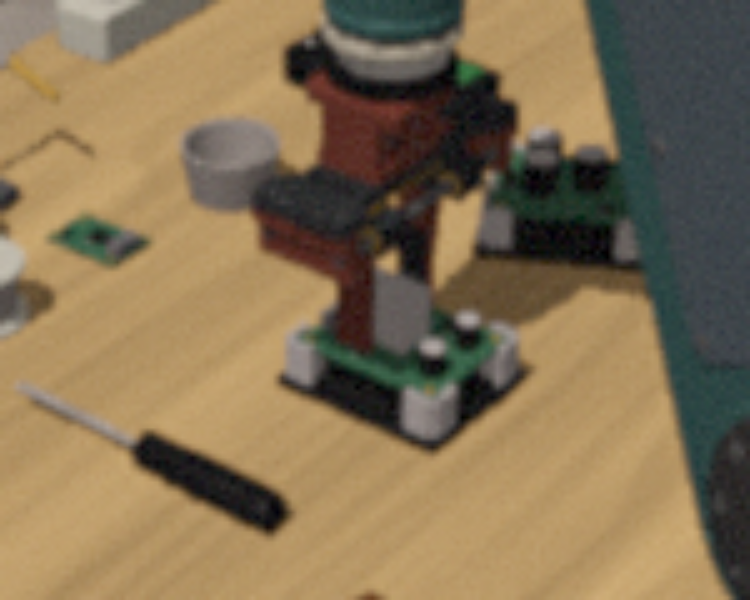

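The fingers straddle the heatsink about mid-length. Closing and test-lifting.

```bash
python3 -m crank '[[0,0,0,0,255],[0,0,0,0,255],[0,0,0,0,255],[0,0,0,0,255],[0,0,0,0,255],[0,0,0,0,255]]' 40
python3 -m crank '[[0,-2,0,0,255],[0,-4,0,0,255],[0,-8,0,0,255],[0,-10,0,0,255],[0,-8,0,0,255],[0,-3,0,0,255],[0,0,0,0,255],[0,0,0,0,255],[0,0,0,0,255]]'
python3 - <<'E'
from h import *
st=bot.state();print(st['ft_force'],st['ft_torque'],st['finger_gap'])
s=imaging.snapshot('side');u=proj(s,[.4775,-.081,.08]).astype(int);cv2.imwrite('pics/s3.png',cv2.resize(s['frame'][u[1]-60:u[1]+60,u[0]-75:u[0]+75,::-1],None,fx=5,fy=5))
E
```

```text
time_s: 11.15
tool_pos: [0.4768, -0.0811, 0.0375]
ee_rot: [0.494, -0.506, 0.506, -0.494]
ft_force: [-1.1, -0.9, 5.7]
finger_gap: 0.298
time_s: 12.05
tool_pos: [0.4763, -0.0809, 0.0719]
ee_rot: [-0.494, 0.506, -0.506, 0.494]
ft_force: [0.2, -0.6, -1.5]
finger_gap: 0.288
[ 0.23127679 -0.56566114 -1.51613538] [-0.04130651  0.01727667  0.02868374] 0.288277629111995
```

View pics/s3.png

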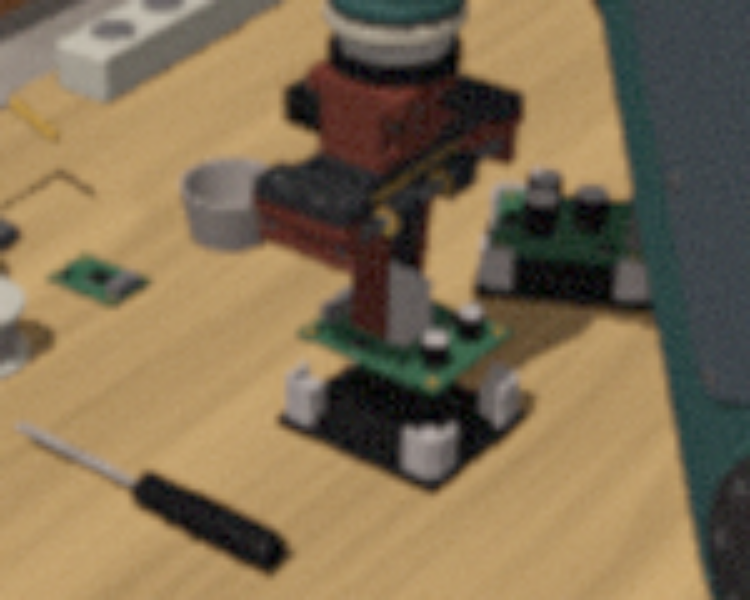

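The board is clear of the cradle and looks level. I'll raise it and carry it gently.

```bash
python3 -m crank '[[0,-8,0,0,255],[0,-16,0,0,255],[0,-20,0,0,255],[0,-20,0,0,255],[0,-16,0,0,255],[0,-9,0,0,255],[0,-4,0,0,255],[0,0,0,0,255]]'
python3 -m crank '[[-7,0,2,0,255],[-14,0,4,0,255],[-20,0,6,0,255],[-24,0,7,0,255],[-24,0,7,0,255],[-24,0,7,0,255],[-24,0,7,0,255],[-24,0,7,0,255],[-24,0,7,0,255],[-24,0,7,0,255]]'
python3 -m crank '[[-24,0,7,0,255],[-24,0,7,0,255],[-24,0,7,0,255],[-24,0,7,0,255],[-24,0,7,0,255],[-24,0,7,0,255],[-18,0,5,0,255],[-12,0,3,0,255],[-6,0,1,0,255],[0,0,0,0,255]]'
python3 -m crank '[[0,0,0,3,255],[0,0,0,4,255],[0,0,0,4,255],[0,0,0,3.5,255],[0,0,0,2,255],[0,0,0,0,255],[0,0,0,0,255]]'
python3 - <<'E'
from h import *
st=bot.state();M=R.from_quat(st['ee_rot']).as_matrix();print(st['tool_pos'],M.round(3).tolist(),st['finger_gap'],st['ft_force'])
d=np.array([.5975,.3056,.1575])-st['tool_pos'];print('tool delta mm',M.T@d*1000,'yaw',np.degrees(np.arctan2(M[1,2],M[0,2])))
w=imaging.snapshot('wrist');cv2.imwrite('pics/w5.png',w['frame'][:,:,::-1])
z=st['tool_pos'][2]-.0077
for c in ['wrist','top','side']:
    s=imaging.snapshot(c)
    for r in finder.spot_point(c,'board_middle')[:2]: print(c,np.round(r['uv'],1),round(r['score'],2),at(s,r['uv'],z))
    for r in finder.regions_of(c,'driver_board')[:1]:
        m=r['mask'].astype(np.uint8); cc=max(cv2.findContours(m,0,1)[0],key=cv2.contourArea).reshape(-1,2)
        print(r['score'],cv2.minAreaRect(np.array([at(s,p,z+.003)[:2]*1000 for p in cc],np.float32)))
    if c=='side': cv2.imwrite('pics/s4.png',cv2.resize(s['frame'][150:310,100:300,::-1],None,fx=4,fy=3.75))
E
```

```text
time_s: 12.9
tool_pos: [0.4767, -0.081, 0.1654]
ee_rot: [0.494, -0.506, 0.506, -0.494]
ft_force: [-0.0, 0.2, -2.8]
finger_gap: 0.294
time_s: 13.9
tool_pos: [0.5421, 0.128, 0.164]
ee_rot: [-0.494, 0.507, -0.506, 0.493]
ft_force: [0.1, -0.2, -2.4]
finger_gap: 0.297
time_s: 14.9
tool_pos: [0.5976, 0.3055, 0.1645]
ee_rot: [-0.494, 0.506, -0.506, 0.494]
ft_force: [-0.5, 0.1, -2.5]
finger_gap: 0.292
time_s: 15.6
tool_pos: [0.5978, 0.3043, 0.1652]
ee_rot: [-0.416, 0.572, -0.572, 0.416]
ft_force: [-0.5, 0.4, -1.8]
finger_gap: 0.297
[0.5978407  0.30434709 0.16517983] [[-0.307, -0.0, 0.952], [-0.952, -0.0, -0.307], [0.0, -1.0, -0.0]] 0.2971211800747337 [-0.47974935  0.42679865 -1.81030399]
tool delta mm [-1.09059172  7.67963517 -0.70671544] yaw -17.88106720280359
wrist [280.2 275.9] 0.79 [0.58808545 0.30819313 0.15747983]
0.89 ((606.5802001953125, 302.63336181640625), (81.12120056152344, 62.06098175048828), 72.02436065673828)
top [202.6 164.1] 0.72 [0.5998003  0.30802192 0.15747983]
0.75 ((568.835205078125, 322.9958801269531), (66.15620422363281, 49.093780517578125), 68.6146240234375)
side [177.7 210.6] 0.65 [0.58407521 0.31372868 0.15747983]
0.96 ((592.1568603515625, 309.28741455078125), (80.01907348632812, 127.2724838256836), 75.17222595214844)
```

View pics/w5.png

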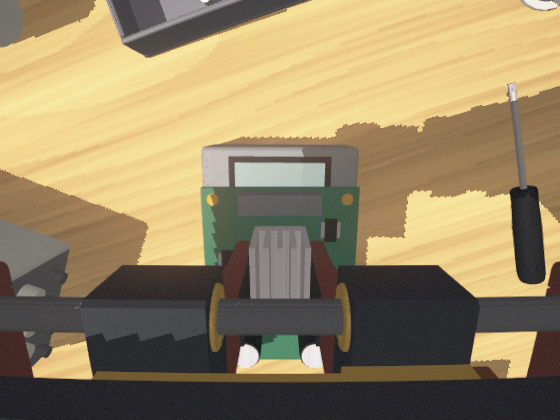

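View pics/s4.png

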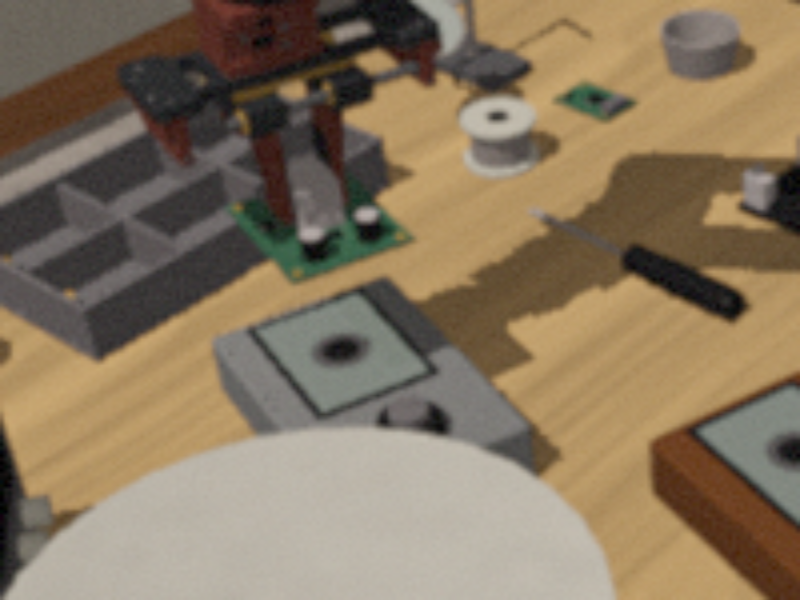

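Both pictures show the board level above the grey camera's window: side crop board corners (230,207), (297,278), (410,238) and window (252,327), (360,290), (436,372), (322,415). The wrist view shows the front edge at (202..359,187). Making the fine shift down and a measured check.

```bash
python3 -m crank '[[-1,4,-0.5,0,255],[0,3.5,0,0,255],[0,0,0,0,255],[0,0,0,0,255],[0,0,0,0,255],[0,0,0,0,255]]'
python3 - <<'E'
from h import *
st=bot.state();M=R.from_quat(st['ee_rot']).as_matrix();print(st['tool_pos'],st['finger_gap'],st['joint_velocities'].__abs__().max() if hasattr(st['joint_velocities'],'max') else st['joint_velocities'])
# earlier pictures, taken at the pose before this shift: tcp (.5978,.3043,.1652)
s=imaging.snapshot('side'); C=lambda c:(100+(c[0]+.5)/4-.5,150+(c[1]+.5)/3.75-.5)
W=np.array([at(s,C(c),.05) for c in [(252,327),(360,290),(436,372),(322,415)]]); print('window(side)',W.mean(0))
B=np.array([at(s,C(c),.1605) for c in [(230,207),(297,278),(410,238)]]); print('board(side,before)',(B[0]+B[2])/2,[np.degrees(np.arctan2(*(B[0]-B[1])[1::-1])),np.degrees(np.arctan2(*(B[1]-B[2])[1::-1]))-90],np.linalg.norm(np.diff(B,axis=0),axis=1))
w=imaging.snapshot('wrist'); g=w['frame'].astype(int); z=st['tool_pos'][2]-.0077
gr=((g[...,1]>g[...,0]+25)&(g[...,1]>g[...,2]+10)).astype(np.uint8); ys,xs=np.nonzero(gr[150:215,190:370]); 
c0=[np.nonzero(gr[r,190:370])[0][[0,-1]]+190 for r in range(195,235,8)]
top=150+np.array([np.nonzero(gr[150:215,x])[0][0] for x in range(215,350,10)]);print('front rows',top,'edges',np.array(c0).tolist())
a,b=at(w,(215,np.median(top[:3])),z+.003),at(w,(345,np.median(top[-3:])),z+.003)
L,Rr=[np.mean([at(w,(e[i]+(-.5 if i==0 else .5),r),z+.003) for e,r in zip(c0,range(195,235,8))],0) for i in (0,1)]
f=(a+b)/2; ax=M[:,2]; x=f@ax-.05; y=(L+Rr)/2@M[:,0]
print('board(wrist)',x*ax+y*M[:,0],'edge yaw',np.degrees(np.arctan2(*(a-b)[1::-1]))-90,'width',abs((L-Rr)@M[:,0]))
E
```

```text
time_s: 16.7
tool_pos: [0.598, 0.3063, 0.1579]
ee_rot: [-0.416, 0.572, -0.572, 0.416]
ft_force: [0.2, 0.1, -2.3]
finger_gap: 0.289
[0.59801802 0.30626426 0.1578561 ] 0.2891855195165349 0.0009343439922702582
window(side) [0.58437883 0.30653054 0.05      ]
board(side,before) [0.58268964 0.30912329 0.1605    ] [np.float64(-16.963515544268642), np.float64(-18.554518079093157)] [0.09536069 0.07367143]Traceback (most recent call last):
  File "<stdin>", line 10, in <module>
IndexError: index 0 is out of bounds for axis 0 with size 0
```

Run:
```python
from h import *
st=bot.state();M=R.from_quat(st['ee_rot']).as_matrix();w=imaging.snapshot('wrist');z=st['tool_pos'][2]-.0077+.003
a,b=at(w,(201.5,187),z),at(w,(359.5,187),z)
print('board(wrist)',(a+b)/2-.05*M[:,2],'yaw',np.degrees(np.arctan2(*(a-b)[1::-1]))-90,'width',np.linalg.norm(a-b))
q=[at(w,p,.05) for p in [(229,157),(330,157)]]; print('window front mid->centre',np.mean(q,0)-.057*M[:,2],np.linalg.norm(q[0]-q[1]))
s=imaging.snapshot('side');cv2.imwrite('pics/s5.png',cv2.resize(s['frame'][150:310,100:300,::-1],None,fx=4,fy=3.75,interpolation=cv2.INTER_CUBIC))
```

```text
board(wrist) [0.58754358 0.30999283 0.15316135] yaw -17.924897848151474 width 0.07912513865121348
window front mid->centre [0.58786919 0.31054695 0.04998935] 0.08016103821923155
```

View pics/s5.png

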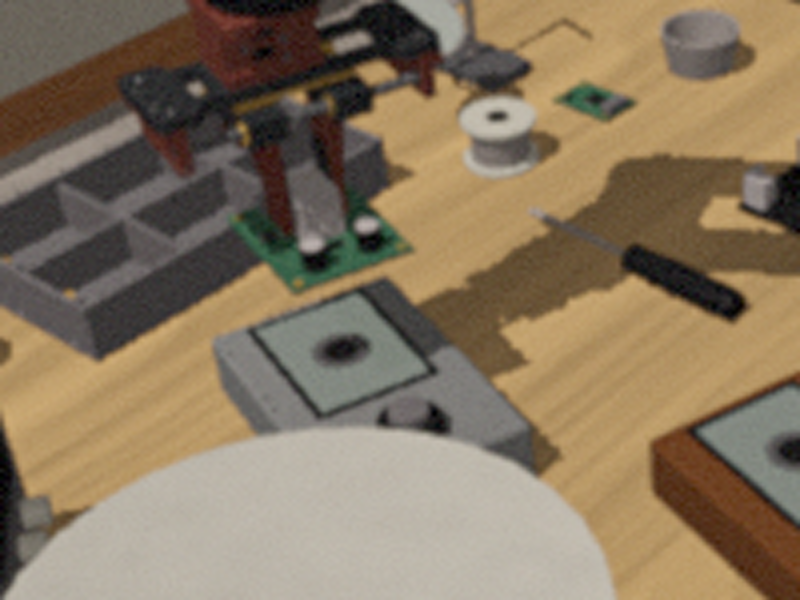

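The last side crop shows the board level at (320,245) over the window at (343,350), with the button raised at (413,412). Steady, so handing in.

```bash
python3 -m crank '[[0,0,0,0,255],[0,0,0,0,255],[0,0,0,0,255],[0,0,0,0,255],[0,0,0,0,255]]'; python3 -c "
from station import bot
print(bot.finish_job())"
```

```text
time_s: 17.4
tool_pos: [0.5979, 0.3062, 0.1577]
ee_rot: [-0.416, 0.572, -0.572, 0.416]
ft_force: [-0.3, 0.3, -1.7]
finger_gap: 0.296
the job is handed in; nothing more can be done
None
```

I pressed the grey camera's start button and released it, then lifted the heatsink board from its cradle. The arm is now holding the board over the window. I handed the job in at 17.4 s.

- **Button:** the fingertips stopped at 66.1 mm as the force rose from 7 to 17 N, which I take as fully down. I judged its return only by eye, from the last side picture, where it looks raised.
- **Centring:** the wrist camera puts the board's middle within 1 mm of the window's middle. The side camera, before the final 1–2 mm shift, put it about 3 mm off, and with that shift would put it about 4–5 mm off. I didn't repeat that measurement, and trusted the wrist view.
- **Yaw:** the board is at -17.9°. The window frame read -18.0°, while other estimates of the camera's yaw ran from -17.3° to -18.6°.
- **Height and level:** the underside is about 100 mm above the glass, worked out from the tool height and where I gripped. The tool is vertical and the board looks level.
- **Grip and surroundings:** the grip opening held steady while carrying. The other things visible in the last side picture look unmoved.
- **Failed check:** a colour-based edge measurement on the wrist picture crashed. I replaced it with corners picked by hand.

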